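Set up the flip-screen meter on its lathe stand

ROBOT

A 7-joint arm with a two-finger parallel gripper is mounted at the origin on the work surface. World frame = base frame: x ahead of the robot, y to its left, z up, the work surface at z = 0. Lengths are in m, angles in rad, forces in N, time in s.
With the tool pointing down it reaches from about 0.35 to 0.9 m from the base axis. Payload 7.2 kg.
Tool frame: the origin (TCP) lies on the mounting face of the last link; the fingertips stand 182 mm ahead of it and the grasp point (between the pads) lies 163 mm ahead of it (manip.tcp_to_grasp is the distance from the TCP to the grasp point, in m); z points along the fingers, y is the direction in which the jaws open and shut (so a half turn about z gives the same grasp; the last joint's range is limited). The gripper opens to 88 mm and grips with 3 to 60 N. Pads are 20 mm wide; open, the fingers measure 115 mm over their backs; the gripper's body (75 mm by 178 mm) begins 61 mm behind the grasp point.
Start: joints at [-1.204, 0.411, -0.013, 1.596, 0.006, 1.134, -0.082], TCP at [0.263, 0.567, 0.405] pointing down, gripper open.
Joint ranges: [-2.95, 2.95], [-0.29, 1.99], [-1.47, 1.44], [0.14, 2.54], [-1.03, 4.17], [0.13, 1.85], [-2.86, 2.86]. Speed limits (rad/s): [2.39, 2.39, 3.01, 3.01, 3.14, 3.14, 3.14].

INTERFACE

Orientations are given as a unit quaternion [w, x, y, z].
In Python, from station import manip gives the robot as it stands.
- The arm moves only by the tool send_rows, never from a script. Its argument "rows" is one flat list of numbers, 7 for each row, row after row: the opening, from 0 (shut) to 1 (fully open), then the shift along the tool's x, y, z in mm, then the turn, a rotation vector about the tool's x, y, z in degrees. In form: [hand, dx, dy, dz, wx, wy, wz, hand, dx, dy, dz, wx, wy, wz, ...]. A call has 1 to 10 rows; each row shifts and turns the commanded pose from where the row before left it, along the tool's axes as they then stand; what a row does not reach is not made up. A row lasts 1/8 s, in which the tool goes at most 62.5 mm and 10.7 degrees, less where a joint would pass 70% of its speed; a pose out of reach is approached as far as the arm can. A call with a gripper value outside its range is refused whole. The fingers move at their own pace and stop on an object; "newtons" is the grip in N (left out, the last holds). Time passes only in rows, so rows that do not move let the fingers close. It gives the time, the measured TCP pose, the force and the opening at its end, in the units of the state.
- manip.state(): the state, without advancing time (a new reading comes with each control period).
- manip.get_image(name): name is "scene" or "side" or "wrist"; returns a dict with "frame" (420x560x3 uint8, red, green, blue), "fx", "fy", "cx", "cy" (pixels), "R" (3x3) and "t" (3): a world point X has camera coordinates R X + t. Camera axes: x right, y down, z forward; pixel columns grow to the right and rows downward; lengths in m; the calibration is good to about 2 mm. A picture is of the moment at which its call begins. There is no depth.
- manip.hand_in(): hands the job in, once; it reports no verdict.
Trained networks look in the newest picture that a camera, given by its name, has taken for a name from the list of things; names that differ only in an ending like _2 or _b are one class to them, and where a whole thing is asked for, a point or a joint stands for the part that bears it (a point fixed in the world has none). Each returns a list of dicts, best first, with "score" (0 to 1); they miss things now and then, are a little off and sometimes report something else, mostly with a low value. They report only what shows in the picture. A call takes as long as a camera call. They do not tell look-alikes from the thing itself.
- manip.outline_of(target, camera): "mask" (420x560 bool, what is visible of it) and "extent" ([left, top, width, height] in pixels, round what is visible of it).
The state is a dict: "time_s": time; "qpos": joint angles; "qd": joint speeds; "joint_torque": joint torques, N m; "tool_pos": TCP position; "eef_rot": TCP orientation; "wrist_force": force on the tool from outside, world axes, zero at the start; "torque": the same for the moment, N m; "opening": finger opening in m.
Only numpy, scipy, OpenCV 4.12 (cv2) and the standard library are available. Lean on these libraries where they do the work, as an engineer would, in place of code of your own. Each camera call takes 0.05 s, during which the arm holds its last target.

TASK

Carry the folded meter to the middle of the stand's rubber pad and set it down there, not dropped, squared up with the stand, its hinged end at the ledge, and let go of it with its screen still shut. Then take it again by the screen's overhanging lip and raise the stiff screen to 60 degrees from shut, so that it stays there by itself with the meter still flat and square on the pad. Leave the bowl, the can, the gouge and the wooden disc where they are.

Things in the scene. Friction and masses are not known exactly. Their poses are not given: they have to be found in the camera images.
- meter: Loose clamshell meter, 0.5 to 0.9 kg: grey plastic case 150 long (x) x 64 wide (y) x 30 high (z), with a black screen lid hinged on top of its +x end. Origin: centre of the case's underside; +x points to its hinged end, +y across, +z up. The case's 64 mm sides are clear of the lid and can be gripped from above; whole height shut 40 mm. The hinge is stiff, but the case is not fastened down.
- meter_hinge (a point): A point on the screen's hinge axis, at x = +68, y = 0, z = +34 mm in the meter's frame; the axis runs along the meter's y.
- screen (a joint): Angle of the screen lid from shut: 0 shut (lying on the case), positive raised, about 1.05 = 60 degrees, stop at 2.1. Friction in the hinge (about 0.2 N m) keeps it where it is left. The lid is 160 long x 54 wide x 8 thick.
- screen_lip (a point): Middle of the lower edge of the lid's free end, 160 mm from the hinge axis. Shut, it overhangs the front (-x) face of the case by 17 mm, its underside 32 mm above the case's underside, so that a fingertip can go under it. Its x axis lies along the lid towards the hinge, z out of the lid's back.
- stand: Fixed mustard steel plinth 190 long (x) x 110 wide (y), with a black rubber pad on top, 30 mm above the bench, and a ledge 8 mm thick and 6 mm higher than the pad along its far (+x) edge. Origin: centre of its underside on the bench; +x points to the ledge.
- pad (a point): Centre of the rubber pad's upper face, 30 mm above the bench (pad 180 x 104 mm); axes as the stand's.
- bowl: Bystander: turned wooden bowl, 130 mm across, 55 high; origin under its centre.
- polish: Bystander: steel can, 64 mm across, 90 high; origin under its centre.
- gouge: Bystander: turning gouge with a thick wooden handle, 280 long, lying on the bench along its x; origin under its middle.
- blank: Bystander: wooden disc 68 mm across, 30 high; origin under its centre.
Not all that is in view belongs to the job. Leave any red look-alike of the stand alone.

How it is judged:
On the way:
1. the meter stands flat, square and let go on the middle of the pad, hinged end at the ledge, its screen still shut (under 12 degrees) (x of meter in the frame of pad between -0.02 and 0.02 m and y of meter in the frame of pad between -0.02 and 0.02 m and z of meter in the frame of pad between -0.005 and 0.006 m and x of meter_hinge in the frame of pad above 0.03 m and angle between the x axis of meter and the x axis of pad, either way round below 0.2 rad and angle between meter's own z axis and vertical below 0.06 rad and contact force between the fingers and meter below 0.05 N and linear speed of meter below 0.02 m/s and velocity of joint screen between -0.05 and 0.05 rad/s and value of joint screen below 0.21 rad), for 0.3 s.
At the end, for the whole second after the job is handed in: The screen stands still by itself at 60 degrees from shut (within 7 degrees); the meter is let go and at rest flat on the rubber pad, within 20 mm of the pad's centre along and across, turned under 11 degrees from the stand, its hinged end at the ledge (x of meter in the frame of pad between -0.02 and 0.02 m and y of meter in the frame of pad between -0.02 and 0.02 m and z of meter in the frame of pad between -0.005 and 0.006 m and x of meter_hinge in the frame of pad above 0.03 m and angle between the x axis of meter and the x axis of pad, either way round below 0.2 rad and angle between meter's own z axis and vertical below 0.06 rad and contact force between the fingers and meter below 0.05 N and linear speed of meter below 0.02 m/s and velocity of joint screen between -0.05 and 0.05 rad/s and value of joint screen between 0.925 and 1.17 rad); the robot touches nothing.
It fails at once if a bystander (bowl, can, gouge, disc) is moved by more than 25 mm (distance of any of bowl, polish, gouge, blank from where it was at the start of the episode above 0.025 m).
It fails at once if the meter is dropped: it moves faster than 0.45 m/s while no finger touches it (contact force between the fingers and meter below 0.05 N and linear speed of meter above 0.45 m/s).
It fails at once if the meter is tipped over by more than 50 degrees (angle between meter's own z axis and vertical above 0.87 rad).
It also fails if it takes over 61 s, if anything falls off the work surface, if the arm or the gripper's body presses on something with over 40 N, if the wrist force passes 120 N, or if a joint passes its speed limit or range.

## Working session

There is one attempt and no reset: what is moved stays moved. The work goes in short steps, Python scripts to look and compute and a tool call to move; the robot and the scene stay as the last step left them, time stands still between calls to the robot, and variables do not carry over. Pictures are saved under pics/ and viewed, and the job is handed in when it is done.

Besides the shell and the picture viewer there is one more tool, called after "Emit:" as name(argument=value, ...) on one line, values as JSON. send_rows: Moves the arm, as the interface text tells. Its arguments: {"type":"object","properties":{"rows":{"type":"array","items":{"type":"number"}},"newtons":{"type":"number"}},"required":["rows"]}

```bash
ls -la; mkdir -p pics
python3 - <<'E'
from station import manip
import cv2, numpy as np
s=manip.state(); print({k:np.round(v,3).tolist() for k,v in s.items()}, manip.tcp_to_grasp)
for n in ["scene","side","wrist"]:
    d=manip.get_image(n); cv2.imwrite(f"pics/{n}0.png",d["frame"][:,:,::-1])
    print(n,d["fx"],d["cx"],d["cy"],np.round(d["R"],3).tolist(),np.round(d["t"],3).tolist())
E
```

```text
total 12
drwxr-xr-x  3 agent agent 4096 Dec  6 13:40 .
drwxr-xr-x 23 root  root  4096 Dec  6 13:40 ..
drwxr-xr-x  2 agent agent 4096 Dec  6 13:40 pics
{'time_s': 0.0, 'qpos': [-1.204, 0.412, -0.013, 1.597, 0.006, 1.134, -0.082], 'qd': [0.0, -0.0, 0.002, -0.001, 0.002, -0.0, -0.0], 'joint_torque': [-0.001, -58.795, 0.641, -29.109, -0.054, 0.018, 0.0], 'tool_pos': [0.263, 0.567, 0.404], 'eef_rot': [-0.0, 0.216, 0.976, -0.001], 'wrist_force': [0.324, 0.342, -0.407], 'torque': [0.016, -0.04, -0.062], 'opening': 0.088} 0.1633
scene 537.7934453077855 277.7541309700083 207.53942959061828 [[0.788, 0.616, 0.007], [0.5, -0.633, -0.591], [-0.36, 0.469, -0.807]] [-0.454, -0.205, 1.988]
side 518.6636421140456 268.9429264281258 211.13650032193826 [[0.905, -0.426, 0.0], [-0.317, -0.674, -0.667], [0.284, 0.603, -0.745]] [-0.51, 0.216, 1.513]
wrist 316.2406791953453 278.72585947502614 212.24589403103477 [[0.421, 0.907, -0.001], [0.876, -0.407, 0.26], [0.235, -0.111, -0.966]] [-0.623, -0.031, 0.39]
```

View pics/scene0.png

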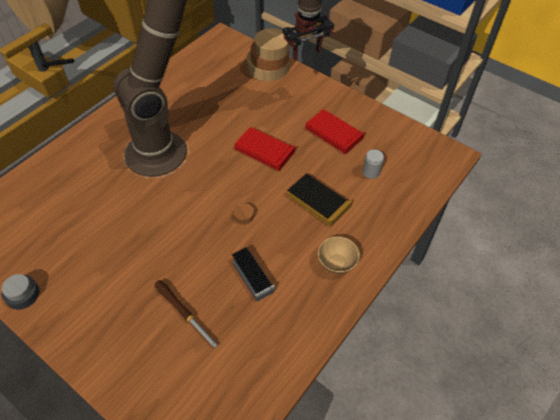

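View pics/side0.png

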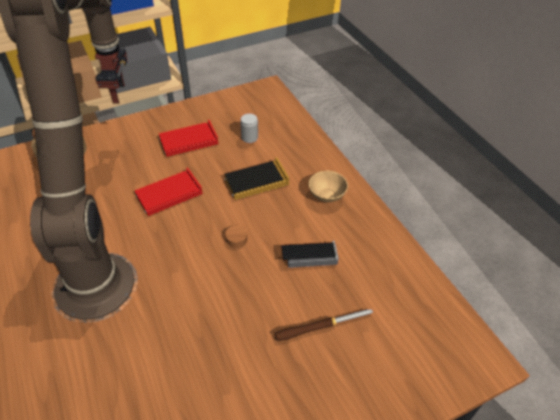

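View pics/wrist0.png

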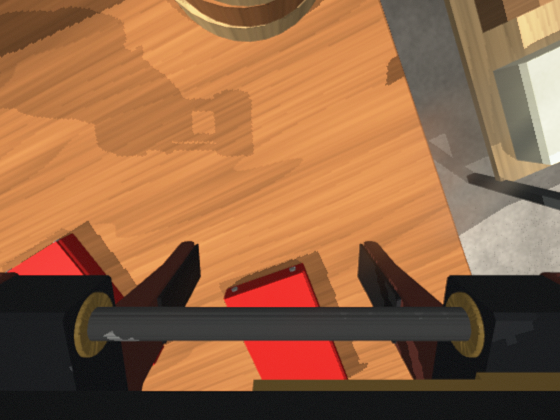

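The scene view shows the meter at (252,273) and the mustard stand with the black pad at (318,198). Two red look-alikes are at (265,148) and (335,130). The side view has the meter at (310,254) and the stand at (256,178). The mustard plinth with the black pad fits the description, the red ones do not. I'll confirm this in enlarged crops.

```bash
cat > h.py <<'E'
from station import manip
import cv2, numpy as np
def proj(d,P):
    c=np.asarray(P)@np.array(d["R"]).T+np.array(d["t"])
    return np.c_[d["fx"]*c[...,0]/c[...,2]+d["cx"], d["fy"]*c[...,1]/c[...,2]+d["cy"]]
def ray(d,uv,z):
    R=np.array(d["R"]);t=np.array(d["t"]);o=-R.T@t
    v=R.T@np.array([(uv[0]-d["cx"])/d["fx"],(uv[1]-d["cy"])/d["fy"],1])
    return o+v*(z-o[2])/v[2]
E
python3 - <<'E'
from h import *
ims={n:manip.get_image(n) for n in ["scene","side"]}
tiles=[]
for tgt,zz in [("meter",.02),("stand",.03),("bowl",.03),("polish",.045),("gouge",.01),("blank",.015)]:
    for n in ims:
        r=manip.outline_of(tgt,n)
        for q in r[:4]:
            m=q["mask"]; ys,xs=np.nonzero(m); 
            (c,sz,a)=cv2.minAreaRect(np.c_[xs,ys].astype(np.float32))
            print(tgt,n,round(q["score"],2),q["extent"],np.round(ray(ims[n],(xs.mean(),ys.mean()),zz),3))
for n,(u,v) in {"scene":(285,235),"side":(285,215)}.items():
    f=ims[n]["frame"][v-70:v+70,u-90:u+90]
    cv2.imwrite(f"pics/{n}_crop.png",cv2.resize(f[:,:,::-1],None,fx=4.4,fy=4.2,interpolation=cv2.INTER_CUBIC))
E
```

```text
meter scene 0.98 [230.6, 249.3, 42.8, 52.2] [ 0.616 -0.182  0.02 ]
meter side 0.8 [281.9, 244.1, 54.2, 28.8] [ 0.613 -0.181  0.02 ]
stand scene 0.96 [235.7, 130.1, 58.6, 40.4] [0.323 0.243 0.03 ]
stand scene 0.86 [306.9, 108.8, 56.7, 44.6] [0.472 0.476 0.03 ]
stand scene 0.63 [286.7, 171.7, 66.1, 57.7] [0.611 0.177 0.03 ]
stand side 0.87 [132.6, 168.3, 70.8, 46.7] [0.306 0.239 0.03 ]
stand side 0.83 [161.2, 119.1, 54.5, 38.0] [0.455 0.469 0.03 ]
stand side 0.79 [228.8, 159.4, 60.7, 40.6] [0.596 0.172 0.03 ]
bowl scene 0.84 [318.0, 237.0, 43.3, 37.9] [0.788 0.037 0.03 ]
bowl side 0.69 [308.5, 171.6, 39.9, 30.7] [0.799 0.039 0.03 ]
bowl side 0.32 [225.3, 158.0, 62.1, 42.8] [0.596 0.172 0.03 ]
polish scene 0.79 [363.5, 149.7, 19.3, 30.5] [0.678 0.414 0.045]
polish side 0.9 [240.4, 112.1, 19.6, 30.3] [0.674 0.415 0.045]
polish side 0.5 [225.8, 158.1, 64.5, 41.2] [0.592 0.159 0.045]
gouge scene 0.89 [153.5, 279.0, 62.9, 66.7] [ 0.522 -0.398  0.01 ]
gouge side 0.93 [273.8, 312.6, 94.8, 25.1] [ 0.511 -0.395  0.01 ]
blank side 0.87 [225.1, 225.8, 21.9, 23.3] [ 0.44  -0.018  0.015]
```

View pics/scene_crop.png

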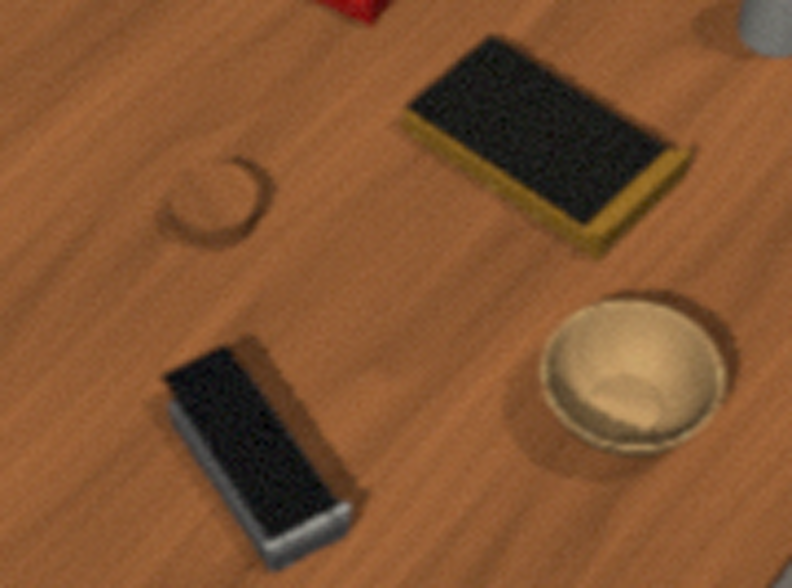

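View pics/side_crop.png

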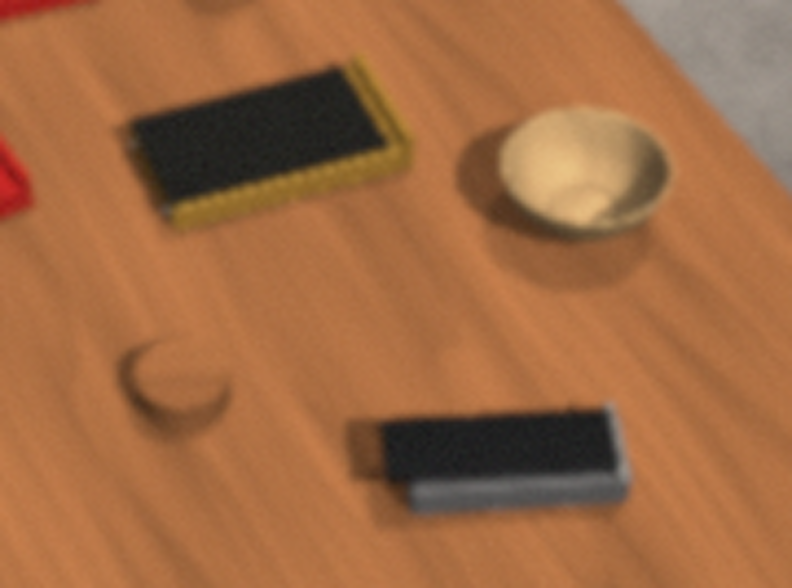

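```bash
cat >> h.py <<'E'
from scipy.optimize import least_squares
def fit(obs,x0):
    # obs: list of (d,[model pts],[uv])
    def pose(p,M):
        c,s=np.cos(p[2]),np.sin(p[2]); M=np.asarray(M,float)
        return np.c_[p[0]+c*M[:,0]-s*M[:,1],p[1]+s*M[:,0]+c*M[:,1],M[:,2]]
    f=lambda p:np.concatenate([(proj(d,pose(p,np.array(M)/1000))-np.array(uv)).ravel() for d,M,uv in obs])
    r=least_squares(f,x0,loss="soft_l1"); return r.x,f(r.x).reshape(-1,2)
E
python3 - <<'E'
from h import *
sc=manip.get_image("scene"); sd=manip.get_image("side")
def S(l): return [(u/4.4+195-.5,v/4.2+165-.5) for u,v in l]
def D(l): return [(u/4.4+195-.5,v/4.2+145-.5) for u,v in l]
m1=[(-92,-27,40),(-92,27,40),(75,-32,0)]; u1=S([(165,380),(230,347),(280,570)])
m2=[(75,-32,0),(-75,-32,0),(-92,27,40),(-92,-27,40)]; u2=D([(626,500),(414,512),(383,423),(388,480)])
x,r=fit([(sc,m1,u1),(sd,m2,u2)],[.614,-.18,-.3]); print(x,np.degrees(x[2]),r.round(1).tolist())
# stand
m1=[(-95,-55,30),(-95,55,30),(95,55,36),(95,-55,0)]; u1=S([(406,108),(493,36),(692,148),(598,257)])
m2=[(-95,-55,0),(95,-55,0),(-95,55,30),(95,55,36)]; u2=D([(178,230),(410,165),(132,120),(360,58)])
x,r=fit([(sc,m1,u1),(sd,m2,u2)],[.6,.17,-.3]); print(x,np.degrees(x[2]),r.round(1).tolist())
E
```

```text
[ 0.6237658  -0.17899692 -0.34040876] -19.503985464365435 [[-0.5, -1.0], [-0.4, -1.0], [-0.1, 1.3], [1.2, -0.3], [0.1, 0.8], [-0.5, -1.2], [0.4, -0.4]]
[ 0.60446596  0.18955464 -0.05126165] -2.9370761589908043 [[0.1, 0.5], [0.5, -0.8], [-1.0, -0.1], [-0.5, 0.1], [1.0, 0.4], [0.1, 0.6], [0.2, -1.0], [-0.7, -1.6]]
```

```bash
cat >> h.py <<'E'
from scipy.spatial.transform import Rotation as Ro
def toolR(yy,tilt=0):  # tool pointing down, tool y at world angle yy deg
    z=np.array([0,0,-1.]);y=np.array([np.cos(np.radians(yy)),np.sin(np.radians(yy)),0]);x=np.cross(y,z)
    return Ro.from_matrix(np.c_[x,y,z])
def cur():
    s=manip.state(); return s,np.array(s["tool_pos"]),Ro.from_quat(np.array(s["eef_rot"])[[1,2,3,0]])
def plan(pos,yy):
    s,p,R=cur(); T=toolR(yy); 
    rv=(R.inv()*T).as_rotvec(degrees=True); d=T.inv().apply(np.array(pos)-p)*1000
    print("t",round(s["time_s"],2),"p",p.round(4),"F",np.round(s["wrist_force"],1),"open",round(s["opening"],4),"| turn first",rv.round(2),"then shift mm",d.round(1),"rows",np.linalg.norm(d)/62.5)
def mpt(m,pose,z=0): 
    c,s_=np.cos(pose[2]),np.sin(pose[2]); return np.array([pose[0]+c*m[0]-s_*m[1],pose[1]+s_*m[0]+c*m[1]])
E
python3 - <<'E'
from h import *
g=mpt((-.003,0),(.6238,-.179,-.3404)); print(g)
plan([*g,.36],70.5); plan([*g,.36],-109.5); print(np.round(manip.state()["qpos"],2))
E
```

```text
[ 0.62097214 -0.17799841]
t 0.95 p [0.2633 0.5668 0.4047] F [ 0.6 -0.2 -0.1] open 0.0875 | turn first [-0.    0.   -5.41] then shift mm [-585.8 -582.7   44.7] rows 13.239380556508042
t 0.95 p [0.2633 0.5668 0.4047] F [ 0.6 -0.2 -0.1] open 0.0875 | turn first [  0.     0.   174.59] then shift mm [585.8 582.7  44.7] rows 13.239380556508044
[-1.2   0.41 -0.01  1.6   0.01  1.13 -0.08]
```

Emit:
send_rows(rows=[1,0,0,0,0,0,-5.4,1,-30,-30,2,0,0,0,1,-30,-30,2,0,0,0,1,-30,-30,2,0,0,0,1,-30,-30,2,0,0,0,1,-30,-30,2,0,0,0,1,-30,-30,2,0,0,0,1,-30,-30,2,0,0,0,1,-30,-30,2,0,0,0,1,-30,-30,2,0,0,0])

```text
time_s: 2.2
tool_pos: [0.4281, 0.2209, 0.3869]
eef_rot: [0.0, 0.169, 0.986, 0.0]
wrist_force: [0.9, 0.8, -0.2]
opening: 0.0879
```

Emit:
send_rows(rows=[1,-30,-30,2,0,0,0,1,-30,-30,2,0,0,0,1,-30,-30,2,0,0,0,1,-30,-30,2,0,0,0,1,-30,-30,2,0,0,0,1,-30,-30,2,0,0,0,1,-30,-30,2,0,0,0,1,-30,-30,2,0,0,0,1,0,0,0,0,0,0])

```text
time_s: 3.32
tool_pos: [0.5741, -0.0877, 0.3705]
eef_rot: [0.0, 0.172, 0.985, -0.001]
wrist_force: [-0.5, 0.6, 0.2]
opening: 0.0879
```

Run:
```python
from h import *
g=mpt((-.003,0),(.6238,-.179,-.3404)); plan([*g,.36],70.5); print(np.round(manip.state()["qpos"],2))
d=manip.get_image("wrist"); cv2.imwrite("pics/w1.png",d["frame"][:,:,::-1])
```

```text
t 3.33 p [ 0.5741 -0.0877  0.3705] F [-0.5  0.6  0.2] open 0.0879 | turn first [-0.09  0.05 -0.3 ] then shift mm [-74.3 -69.4  10.5] rows 1.636126817571138
[-0.18  0.37  0.33  1.77 -0.14  1.02  1.42]
```

Emit:
send_rows(rows=[1,-25,-23,3,0,0,0,1,-25,-23,3,0,0,0,1,-24,-23,4,0,0,0,1,0,0,0,0,0,0])

```text
time_s: 3.88
tool_pos: [0.6204, -0.1749, 0.3601]
eef_rot: [-0.0, 0.17, 0.985, -0.0]
wrist_force: [-0.5, 0.3, 0.5]
opening: 0.0875
```

Run:
```python
from h import *
g=mpt((-.003,0),(.6238,-.179,-.3404)); plan([*g,.36],70.5)
d=manip.get_image("wrist"); cv2.imwrite("pics/w2.png",d["frame"][:,:,::-1])
def P(m):
    m=np.array(m)/1000.; xy=mpt(m[:2],(.6238,-.179,-.3404)); return [*xy,m[2]]
for m in [(-92,-27,40),(-92,27,40),(75,-32,30),(75,32,30),(75,-32,0),(75,32,0)]: print(m,proj(d,np.array([P(m)])).round(0))
```

```text
t 3.88 p [ 0.6204 -0.1749  0.3601] F [-0.5  0.3  0.5] open 0.0875 | turn first [-0.04 -0.02 -0.11] then shift mm [-1.5 -2.7  0.1] rows 0.04999176244191568
(-92, -27, 40) [[247. 109.]]
(-92, 27, 40) [[307. 109.]]
(75, -32, 30) [[247. 273.]]
(75, 32, 30) [[307. 273.]]
(75, -32, 0) [[250. 262.]]
(75, 32, 0) [[305. 262.]]
```

View pics/w2.png

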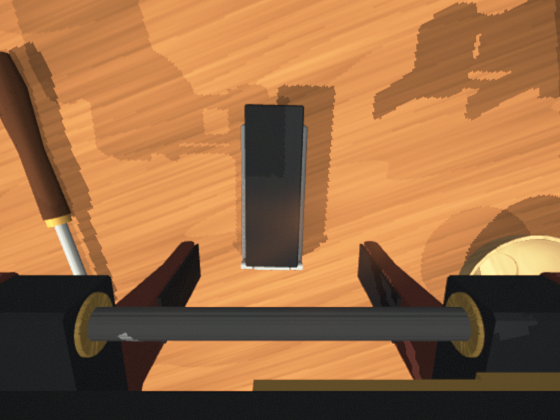

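The wrist view shows the meter upright in the picture: lid free end at (244..303,104), hinged end at (241..302,268). The prediction was about 4 px off, so I'll refine the pose with these points.

Run:
```python
from h import *
d=manip.get_image("wrist")
f=d["frame"]; cv2.imwrite("pics/w2c.png",cv2.resize(f[90:285,200:350][:,:,::-1],None,fx=3,fy=3,interpolation=cv2.INTER_CUBIC))
m=[(-92,-27,40),(-92,27,40),(75,-32,30),(75,32,30)]
x,r=fit([(d,m,[(244.5,105),(303.5,106),(241.5,269),(302,269)])],[.624,-.179,-.34]); print(x,np.degrees(x[2]),r.round(1).tolist())
g=mpt((-.003,0),x); plan([*g,.36],np.degrees(x[2])+90)
```

```text
[ 0.61891387 -0.17999336 -0.35975236] -20.612291792030664 [[-0.5, -0.7], [0.4, -0.5], [0.4, 0.6], [-0.3, 1.6]]
t 3.98 p [ 0.6202 -0.1725  0.3604] F [0.6 0.1 1.3] open 0.0879 | turn first [ 0.05 -0.05  1.16] then shift mm [ 1.6 -7.5  0.4] rows 0.12290183585230686
```

View pics/w2c.png

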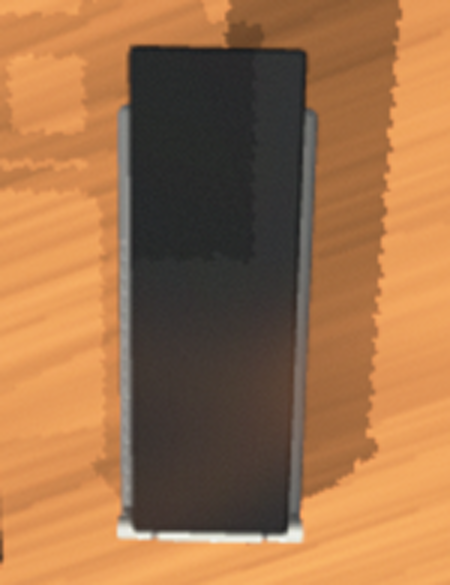

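Emit:
send_rows(rows=[1,0,0,0,0,0,0.9,1,1,-6,0,0,0,0,1,0,0,30,0,0,0,1,0,0,30,0,0,0,1,0,0,25,0,0,0,1,0,0,20,0,0,0,1,0,0,0,0,0,0])

```text
time_s: 4.85
tool_pos: [0.6168, -0.179, 0.2543]
eef_rot: [-0.001, 0.177, 0.984, 0.0]
wrist_force: [0.0, 0.1, 0.3]
opening: 0.0878
```

Run:
```python
from h import *
d=manip.get_image("wrist"); cv2.imwrite("pics/w3.png",d["frame"][:,:,::-1])
g=mpt((-.003,0),(.6205,-.1798,np.radians(-20.3))); plan([*g,.187],69.7)
```

```text
t 4.9 p [ 0.6172 -0.1793  0.2555] F [-0.5  0.3  0.1] open 0.088 | turn first [-0.01 -0.04 -0.11] then shift mm [-0.3  0.6 68.5] rows 1.0965774385518403
```

View pics/w3.png

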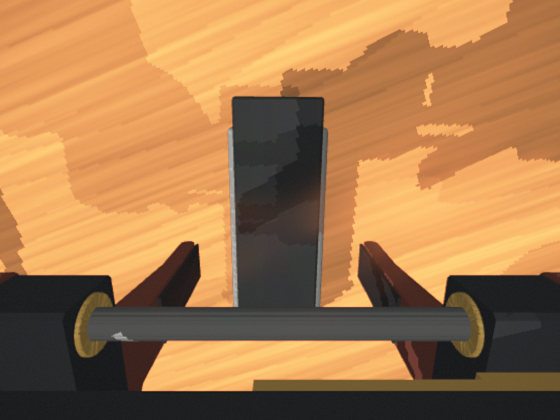

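The lid spans 232..324 (centre 278) and the fingertips sit at 200 and 359 (centre 279.5), so the hand is centred. Next I descend and grip.

Emit:
send_rows(rows=[1,0,0,20,0,0,0,1,0,0,20,0,0,0,1,0,0,15,0,0,0,1,0,0,13,0,0,0,1,0,0,0,0,0,0], newtons=35)

```text
time_s: 5.52
tool_pos: [0.6169, -0.1791, 0.1862]
eef_rot: [-0.001, 0.177, 0.984, 0.0]
wrist_force: [-0.8, -0.1, 0.0]
opening: 0.0875
```

Emit:
send_rows(rows=[0.6,0,0,0,0,0,0,0.6,0,0,0,0,0,0,0.6,0,0,0,0,0,0,0.6,0,0,0,0,0,0,0.6,0,0,0,0,0,0,0.6,0,0,0,0,0,0], newtons=35)

```text
time_s: 6.28
tool_pos: [0.6174, -0.1797, 0.1883]
eef_rot: [0.0, 0.177, 0.984, -0.0]
wrist_force: [-1.2, -1.1, 5.5]
opening: 0.0639
```

Emit:
send_rows(rows=[0.4,0,0,-3,0,0,0,0.4,0,0,-10,0,0,0,0.4,0,0,-20,0,0,0,0.4,0,0,-25,0,0,0,0.4,0,0,-25,0,0,0,0.4,0,0,-20,0,0,0,0.4,0,0,-7,0,0,0,0.4,0,0,0,0,0,0])

```text
time_s: 7.28
tool_pos: [0.6173, -0.1791, 0.2979]
eef_rot: [0.0, 0.177, 0.984, 0.0]
wrist_force: [-0.4, -0.1, -7.0]
opening: 0.0638
```

Run:
```python
from h import *
d=manip.get_image("wrist"); cv2.imwrite("pics/w4.png",d["frame"][:,:,::-1])
d=manip.get_image("scene"); cv2.imwrite("pics/s4.png",cv2.resize(d["frame"][150:330,180:420][:,:,::-1],None,fx=3.3,fy=3.3))
g=mpt((-.006,0),(.6045,.1895,np.radians(-2.9))); plan([*g,.300],87.1)
```

```text
t 7.38 p [ 0.617  -0.179   0.2967] F [-0.2 -0.1 -7.3] open 0.0638 | turn first [  0.    -0.09 -17.5 ] then shift mm [ 37.1 367.4  -3.3] rows 5.909026506505298
```

View pics/w4.png

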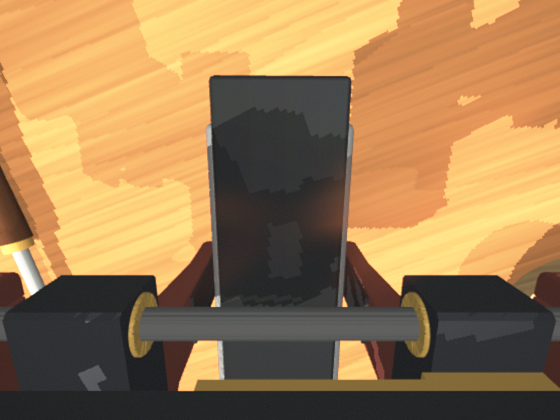

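View pics/s4.png

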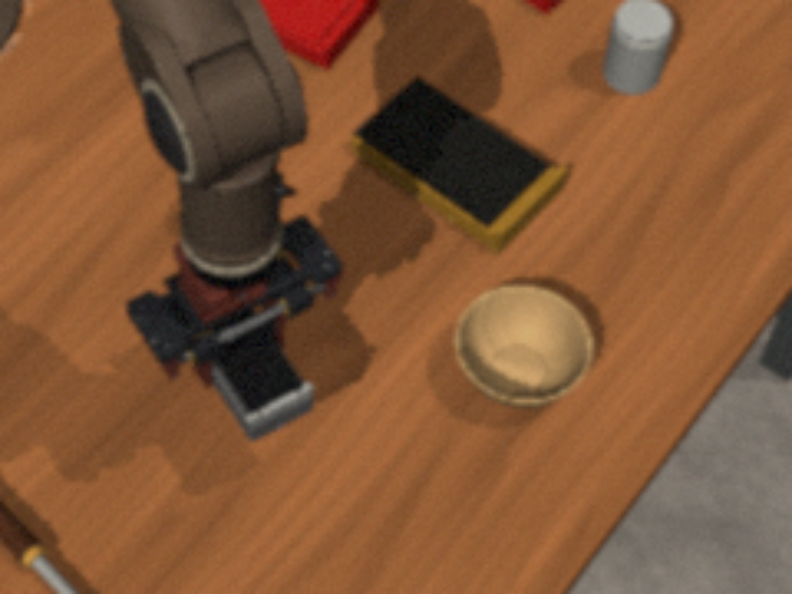

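Emit:
send_rows(rows=[0.4,0,0,0,0,0,-6,0.4,0,0,0,0,0,-6,0.4,0,0,0,0,0,-5.5,0.4,4,20,0,0,0,0,0.4,4,40,0,0,0,0,0.4,4,40,0,0,0,0,0.4,4,40,0,0,0,0,0.4,4,40,0,0,0,0,0.4,4,40,0,0,0,0,0.4,4,40,0,0,0,0])

```text
time_s: 8.62
tool_pos: [0.6017, 0.0844, 0.297]
eef_rot: [-0.001, 0.026, 1.0, 0.0]
wrist_force: [0.4, -0.1, -6.2]
opening: 0.0636
```

Emit:
send_rows(rows=[0.4,4,40,0,0,0,0,0.4,4,37,0,0,0,0,0.4,1,20,0,0,0,0,0.4,0,10,0,0,0,0,0.4,0,0,0,0,0,0,0.4,0,0,0,0,0,0])

```text
time_s: 9.38
tool_pos: [0.5993, 0.1873, 0.2976]
eef_rot: [0.0, 0.027, 1.0, -0.001]
wrist_force: [-0.1, -0.6, -6.5]
opening: 0.0637
```

Run:
```python
from h import *
g=mpt((-.006,0),(.6045,.1895,np.radians(-2.9))); plan([*g,.218],87.1)
for n in ["scene","side"]:
    d=manip.get_image(n); u,v={"scene":(318,198),"side":(256,178)}[n]
    cv2.imwrite(f"pics/{n}5.png",cv2.resize(d["frame"][v-70:v+70,u-90:u+90][:,:,::-1],None,fx=4.2,fy=4.2,interpolation=cv2.INTER_CUBIC))
d=manip.get_image("wrist"); cv2.imwrite("pics/w5.png",d["frame"][:,:,::-1])
```

```text
t 9.38 p [0.5993 0.1873 0.2976] F [-0.1 -0.6 -6.5] open 0.0637 | turn first [-0.06  0.   -0.14] then shift mm [ 0.9  2.4 79.6] rows 1.2741048062421692
```

View pics/scene5.png

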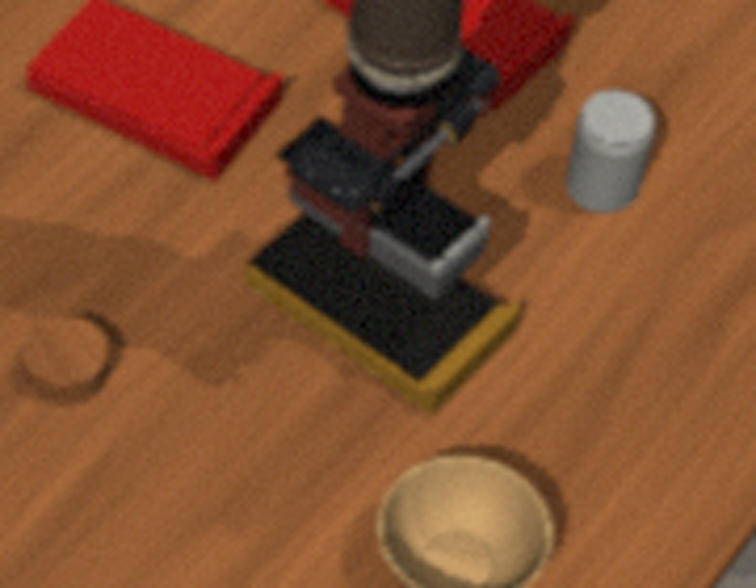

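View pics/w5.png

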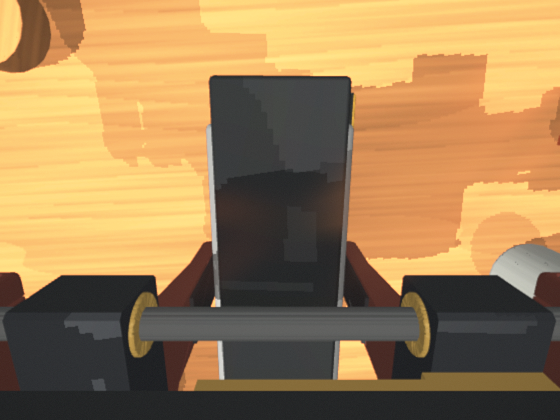

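The meter hangs square over the pad, with its hinged end towards the ledge. I'll lower it slowly.

Emit:
send_rows(rows=[0.4,1,2,0,0,0,0,0.4,0,0,15,0,0,0,0.4,0,0,20,0,0,0,0.4,0,0,15,0,0,0,0.4,0,0,10,0,0,0,0.4,0,0,6,0,0,0,0.4,0,0,4,0,0,0,0.4,0,0,2,0,0,0,0.4,0,0,2,0,0,0,0.4,0,0,0,0,0,0])

```text
time_s: 10.78
tool_pos: [0.5981, 0.1912, 0.2238]
eef_rot: [0.0, 0.025, 1.0, 0.0]
wrist_force: [-0.1, 0.1, -7.0]
opening: 0.0641
```

Run:
```python
from h import *
g=mpt((-.006,0),(.6045,.1895,np.radians(-2.9))); plan([*g,.218],87.1)
for n in ["scene","side"]:
    d=manip.get_image(n); u,v={"scene":(318,198),"side":(256,178)}[n]
    cv2.imwrite(f"pics/{n}6.png",cv2.resize(d["frame"][v-50:v+50,u-60:u+60][:,:,::-1],None,fx=5,fy=5,interpolation=cv2.INTER_CUBIC))
plan([*g,.218],87.1)
```

```text
t 10.78 p [0.5981 0.1912 0.2238] F [-0.1  0.1 -7. ] open 0.0641 | turn first [ 0.01  0.01 -0.01] then shift mm [-0.5 -1.4  5.8] rows 0.0951750739821106
t 10.88 p [0.5982 0.1912 0.2239] F [ 0.   0.5 -6.7] open 0.0639 | turn first [ 0.01  0.02 -0.01] then shift mm [-0.4 -1.4  5.9] rows 0.09674819135567157
```

View pics/side6.png

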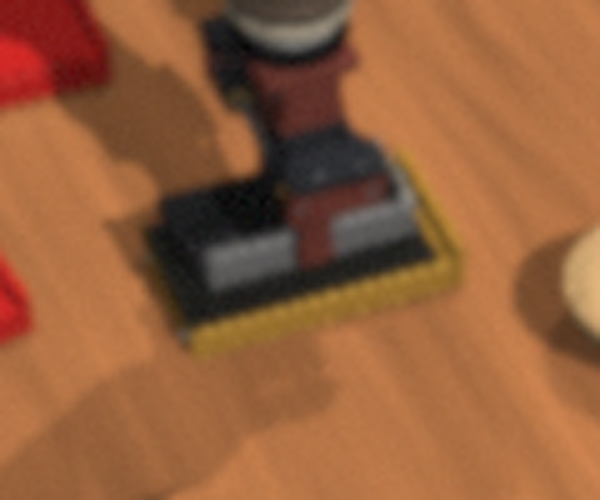

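View pics/scene6.png

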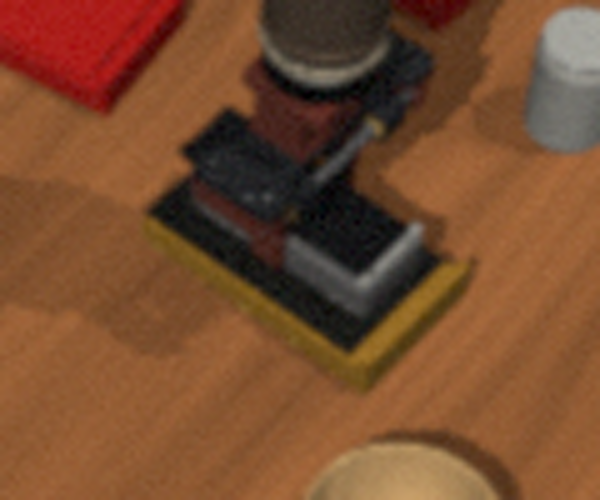

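Run:
```python
from h import *
c=h=None
sc=manip.get_image("scene"); sd=manip.get_image("side")
m1=[(75,-32,36)];u1=[(258+362/5-.5,148+315/5-.5)]
m2=[(-75,-32,36),(75,-32,36)];u2=[(196+212/5-.5,128+292/5-.5),(196+416/5-.5,128+238/5-.5)]
x,r=fit([(sc,m1,u1),(sd,m2,u2)],[.6,.19,-.05]);print(x,np.degrees(x[2]),r.round(1).tolist())
# stand again
m1=[(-95,-55,30),(95,-55,0),(95,55,36)];u1=[(258+a/5-.5,148+b/5-.5) for a,b in [(147,218),(365,390),(472,262)]]
m2=[(-95,-55,0),(95,-55,0),(95,55,36)];u2=[(196+a/5-.5,128+b/5-.5) for a,b in [(192,355),(460,285),(403,150)]]
x,r=fit([(sc,m1,u1),(sd,m2,u2)],[.6,.19,-.05]);print(x,np.degrees(x[2]),r.round(1).tolist())
```

```text
[ 0.60039843  0.19114974 -0.04507925] -2.5828506798767426 [[-0.2, 0.7], [-0.4, 0.2], [0.0, -1.0]]
[ 0.60508991  0.19166748 -0.07138623] -4.090129693899588 [[0.6, -1.1], [-0.6, 0.2], [-0.7, -0.1], [1.5, 0.4], [0.1, -0.1], [-0.1, -1.0]]
```

Emit:
send_rows(rows=[0.4,0,0,1.5,0,0,0,0.4,0,0,1.5,0,0,0,0.4,0,0,1,0,0,0,0.4,0,0,1,0,0,0,0.4,0,0,0,0,0,0])

```text
time_s: 11.6
tool_pos: [0.5981, 0.1912, 0.2185]
eef_rot: [-0.0, 0.025, 1.0, -0.0]
wrist_force: [-0.1, 0.7, -5.7]
opening: 0.0638
```

Emit:
send_rows(rows=[0.4,0,0,1,0,0,0,0.4,0,0,0,0,0,0,0.4,0,0,0,0,0,0])

```text
time_s: 11.98
tool_pos: [0.5982, 0.1912, 0.2183]
eef_rot: [0.0, 0.025, 1.0, 0.0]
wrist_force: [-3.3, -0.2, 4.6]
opening: 0.0638
```

Emit:
send_rows(rows=[1,0,0,0,0,0,0,1,0,0,0,0,0,0,1,0,0,0,0,0,0,1,0,0,0,0,0,0,1,0,0,0,0,0,0,1,0,0,0,0,0,0])

```text
time_s: 12.72
tool_pos: [0.5981, 0.1912, 0.2176]
eef_rot: [0.0, 0.025, 1.0, 0.0]
wrist_force: [0.3, -0.0, 0.6]
opening: 0.0876
```

Emit:
send_rows(rows=[1,0,0,-5,0,0,0,1,0,0,-15,0,0,0,1,0,0,-30,0,0,0,1,0,0,-30,0,0,0,1,0,0,-20,0,0,0,1,0,0,0,0,0,0])

```text
time_s: 13.48
tool_pos: [0.5987, 0.1913, 0.3203]
eef_rot: [0.002, 0.025, 1.0, 0.001]
wrist_force: [-0.4, 0.7, 0.3]
opening: 0.0882
```

Run:
```python
from h import *
plan([.6,.19,.33],87.1)
for n in ["scene","side"]:
    d=manip.get_image(n); u,v={"scene":(318,198),"side":(256,178)}[n]
    cv2.imwrite(f"pics/{n}7.png",cv2.resize(d["frame"][v-50:v+50,u-60:u+60][:,:,::-1],None,fx=5,fy=5,interpolation=cv2.INTER_CUBIC))
d=manip.get_image("wrist"); cv2.imwrite("pics/w7.png",d["frame"][:,:,::-1])
x=(.600,.191,np.radians(-2.9))
def P(m):
    m=np.array(m)/1000.; return [*mpt(m[:2],x),m[2]]
for m in [(-92,-27,70),(-92,27,70),(-75,-32,60),(-75,32,60)]: print(m,proj(d,np.array([P(m)])).round(0))
```

```text
t 13.47 p [0.5987 0.1913 0.3203] F [-0.4  0.7  0.3] open 0.0882 | turn first [ 0.11  0.23 -0.02] then shift mm [-1.4 -1.2 -9.7] rows 0.1572172369142925
(-92, -27, 70) [[240.  99.]]
(-92, 27, 70) [[319.  99.]]
(-75, -32, 60) [[235. 125.]]
(-75, 32, 60) [[323. 125.]]
```

View pics/w7.png

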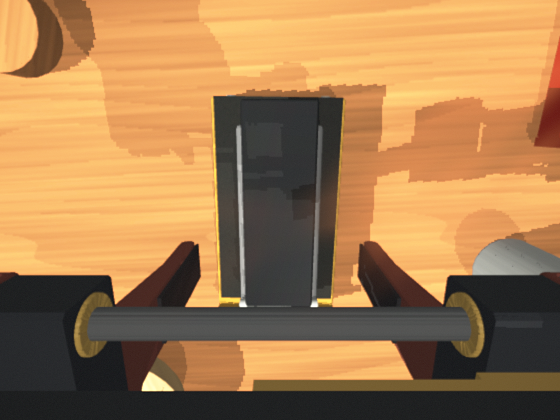

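View pics/side7.png

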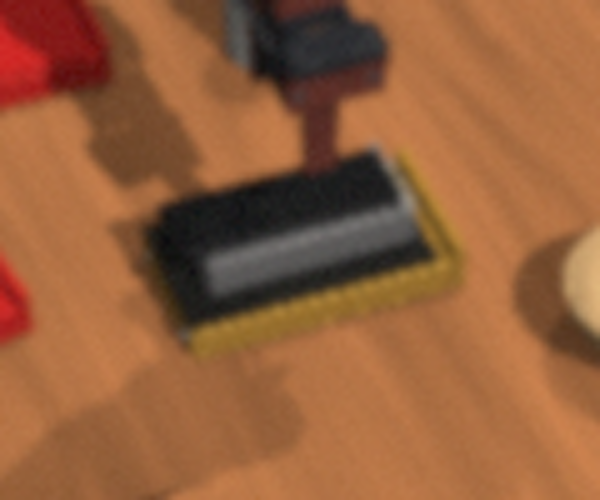

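View pics/scene7.png

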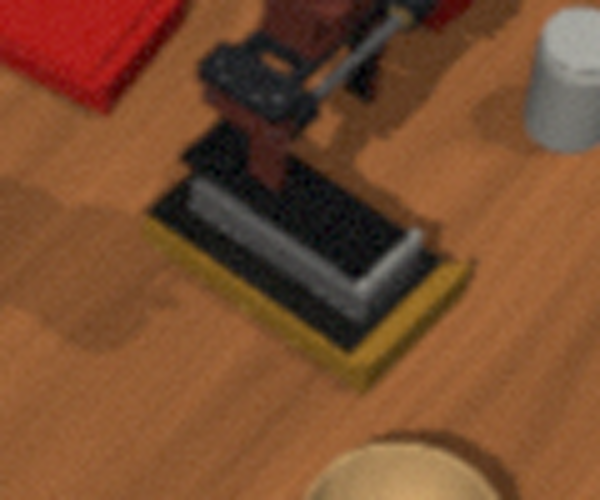

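The meter lies on the pad, centred and shut. In the wrist view the stand spans 213..343 and the lid 240..318, both centred at about 278. I now move the hand out over the lip and take it by its side edges.

Emit:
send_rows(rows=[1,30,0,0,0,0,0,1,36,0,0,0,0,0,1,20,0,0,0,0,0,1,0,0,20,0,0,0,1,0,0,20,0,0,0,1,0,0,0,0,0,0])

```text
time_s: 14.38
tool_pos: [0.5114, 0.1953, 0.2757]
eef_rot: [-0.002, 0.025, 1.0, -0.001]
wrist_force: [-0.4, 0.0, -0.7]
opening: 0.0876
```

Run:
```python
from h import *
m=(.6003,.191,np.radians(-2.9))
plan([*mpt((-.088,0),m),.236],87.1)
d=manip.get_image("wrist"); cv2.imwrite("pics/w8.png",d["frame"][:,:,::-1])
```

```text
t 14.38 p [0.5114 0.1953 0.2757] F [-0.4  0.  -0.7] open 0.0876 | turn first [-0.13 -0.21 -0.01] then shift mm [-1.   0.2 39.7] rows 0.6348799075404873
```

View pics/w8.png

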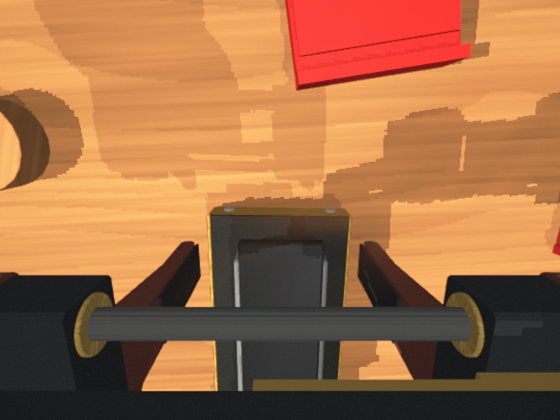

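Emit:
send_rows(rows=[1,0,0,15,0,0,0,1,0,0,12,0,0,0,1,0,0,8,0,0,0,1,0,0,4,0,0,0,1,0,0,0,0,0,0], newtons=8)

```text
time_s: 15.05
tool_pos: [0.5122, 0.1956, 0.2384]
eef_rot: [-0.0, 0.025, 1.0, -0.0]
wrist_force: [0.3, -0.1, 0.7]
opening: 0.0874
```

Run:
```python
from h import *
m=(.6003,.191,np.radians(-2.9))
plan([*mpt((-.088,0),m),.236],87.1)
for n in ["scene","side"]:
    d=manip.get_image(n); u,v={"scene":(300,190),"side":(246,178)}[n]
    cv2.imwrite(f"pics/{n}8.png",cv2.resize(d["frame"][v-50:v+50,u-60:u+60][:,:,::-1],None,fx=5,fy=5,interpolation=cv2.INTER_CUBIC))
```

```text
t 15.05 p [0.5122 0.1956 0.2384] F [ 0.3 -0.1  0.7] open 0.0874 | turn first [-0.01 -0.02 -0.01] then shift mm [-0.2 -0.1  2.4] rows 0.03858207306347639
```

View pics/side8.png

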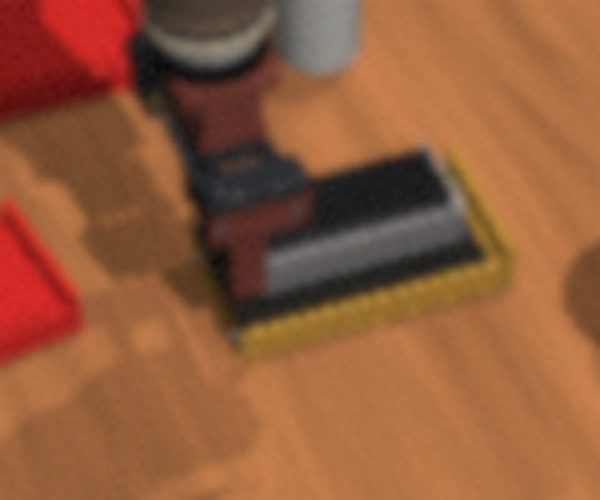

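View pics/scene8.png

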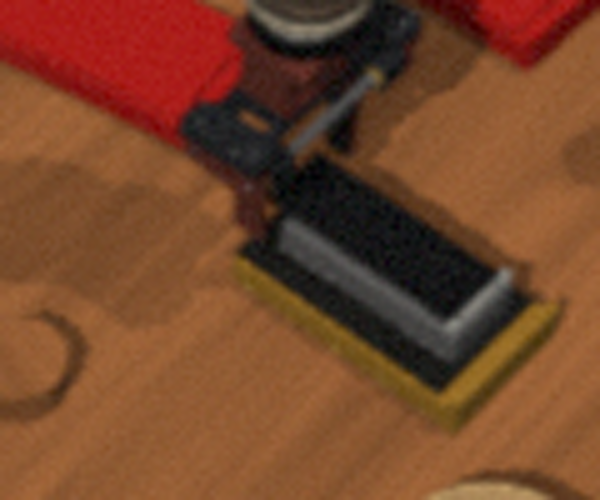

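Emit:
send_rows(rows=[0.5,0,0,2,0,0,0,0.5,0,0,0,0,0,0,0.5,0,0,0,0,0,0,0.5,0,0,0,0,0,0,0.5,0,0,0,0,0,0,0.5,0,0,0,0,0,0,0.5,0,0,0,0,0,0], newtons=8)

```text
time_s: 16.02
tool_pos: [0.5123, 0.1956, 0.2367]
eef_rot: [0.0, 0.025, 1.0, 0.0]
wrist_force: [0.8, 1.0, 0.5]
opening: 0.0537
```

Emit:
send_rows(rows=[0.5,-0.1,0,-3.4,0,0,0,0.5,-0.1,0,-3.4,0,0,0,0.5,-0.2,0,-3.4,0,0,0,0.5,-0.2,0,-3.4,0,0,0,0.5,-0.8,0,-6.8,0,0,0,0.5,-1,0,-6.7,0,0,0,0.5,0,0,0,0,0,0])

```text
time_s: 16.9
tool_pos: [0.5148, 0.1953, 0.2645]
eef_rot: [0.0, 0.026, 1.0, 0.0]
wrist_force: [0.4, -0.8, 0.9]
opening: 0.0536
```

Run:
```python
from h import *
plan([.5122,.1956,.2365],87.1)
for n in ["scene","side"]:
    d=manip.get_image(n); u,v={"scene":(310,190),"side":(246,168)}[n]
    cv2.imwrite(f"pics/{n}9.png",cv2.resize(d["frame"][v-50:v+50,u-60:u+60][:,:,::-1],None,fx=5,fy=5,interpolation=cv2.INTER_CUBIC))
```

```text
t 16.9 p [0.5148 0.1953 0.2645] F [ 0.4 -0.8  0.9] open 0.0536 | turn first [ 0.02  0.04 -0.02] then shift mm [ 2.6  0.1 28. ] rows 0.4507347308616468
```

View pics/side9.png

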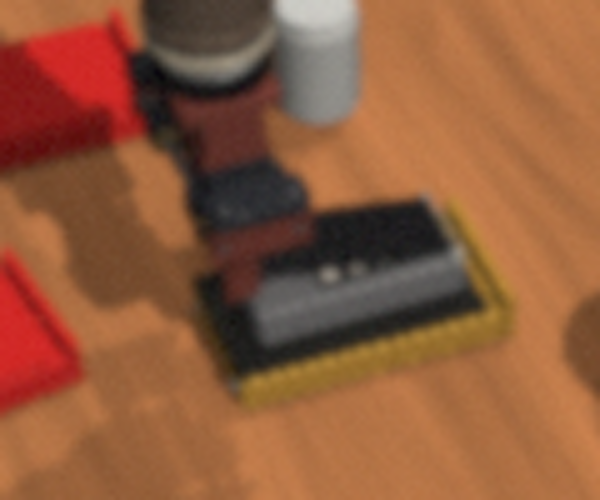

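View pics/scene9.png

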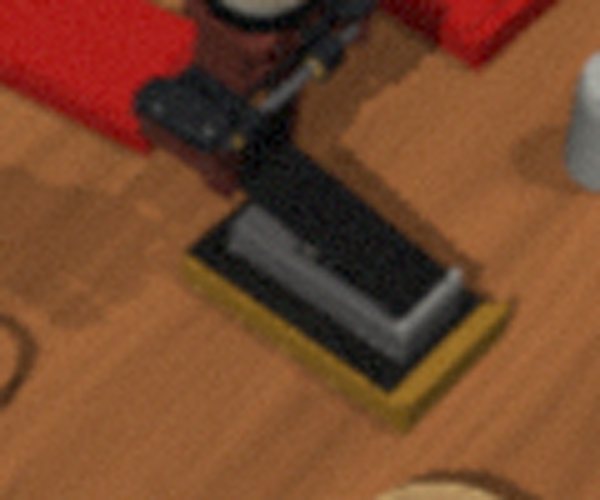

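Emit:
send_rows(rows=[0.5,-1.3,0,-6.7,0,0,0,0.5,-1.6,0,-6.6,0,0,0,0.5,-1.9,0,-6.5,0,0,0,0.5,-2.2,0,-6.5,0,0,0,0.5,-2.5,0,-6.3,0,0,0,0.5,-2.7,0,-6.2,0,0,0,0.5,-3,0,-6.1,0,0,0,0.5,-3.3,0,-6,0,0,0,0.5,-3.5,0,-5.8,0,0,0,0.5,-3.8,0,-5.7,0,0,0])

```text
time_s: 18.25
tool_pos: [0.5406, 0.1942, 0.3264]
eef_rot: [-0.0, 0.025, 1.0, -0.0]
wrist_force: [2.0, -0.3, -4.8]
opening: 0.0535
```

Run:
```python
from h import *
plan([.5122,.1956,.2365],87.1)
for n in ["scene","side"]:
    d=manip.get_image(n); u,v={"scene":(310,180),"side":(246,158)}[n]
    cv2.imwrite(f"pics/{n}10.png",cv2.resize(d["frame"][v-60:v+60,u-70:u+70][:,:,::-1],None,fx=5,fy=5,interpolation=cv2.INTER_CUBIC))
```

```text
t 18.25 p [0.5406 0.1942 0.3264] F [ 2.  -0.3 -4.8] open 0.0535 | turn first [-0.   -0.01 -0.01] then shift mm [28.4  0.  89.9] rows 1.509083257059316
```

View pics/side10.png

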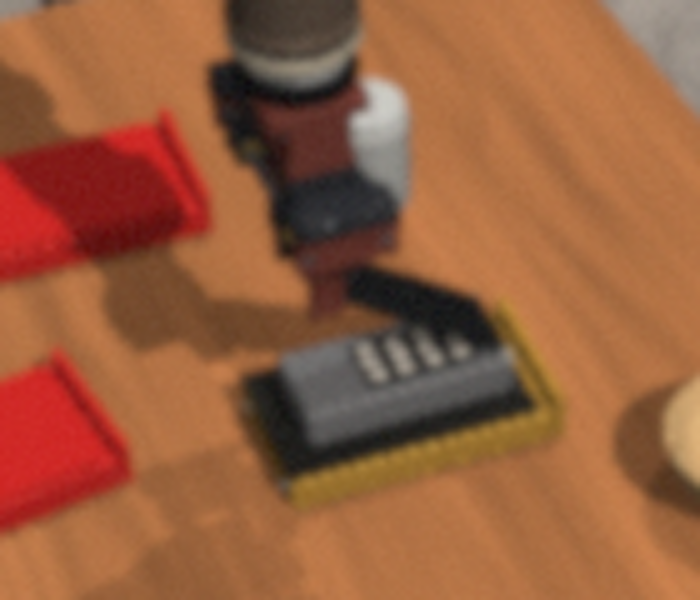

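Emit:
send_rows(rows=[0.5,-4,0,-5.5,0,0,0,0.5,-4.3,0,-5.3,0,0,0,0.5,-4.5,0,-5.1,0,0,0,0.5,-4.7,0,-4.9,0,0,0,0.5,-4.9,0,-4.7,0,0,0,0.5,-5.1,0,-4.5,0,0,0,0.5,-5.3,0,-4.3,0,0,0,0.5,-5.5,0,-4,0,0,0,0.5,-5.7,0,-3.8,0,0,0,0.5,-5.8,0,-3.5,0,0,0])

```text
time_s: 19.6
tool_pos: [0.5904, 0.1916, 0.3718]
eef_rot: [-0.0, 0.025, 1.0, -0.0]
wrist_force: [1.8, -0.2, -5.4]
opening: 0.0541
```

Emit:
send_rows(rows=[0.5,0,0,0,0,0,0,0.5,0,0,0,0,0,0])

```text
time_s: 19.85
tool_pos: [0.5905, 0.1916, 0.3723]
eef_rot: [0.001, 0.025, 1.0, 0.0]
wrist_force: [1.6, -0.4, -1.4]
opening: 0.0537
```

Run:
```python
from h import *
plan([.5122,.1956,.2365],87.1)
for n in ["scene","side"]:
    d=manip.get_image(n); u,v={"scene":(310,180),"side":(256,158)}[n]
    cv2.imwrite(f"pics/{n}11.png",cv2.resize(d["frame"][v-60:v+60,u-70:u+70][:,:,::-1],None,fx=5,fy=5,interpolation=cv2.INTER_CUBIC))
```

```text
t 19.85 p [0.5905 0.1916 0.3723] F [ 1.6 -0.4 -1.4] open 0.0537 | turn first [ 0.02  0.08 -0.02] then shift mm [7.840e+01 1.000e-01 1.358e+02] rows 2.507929929295939
```

View pics/side11.png

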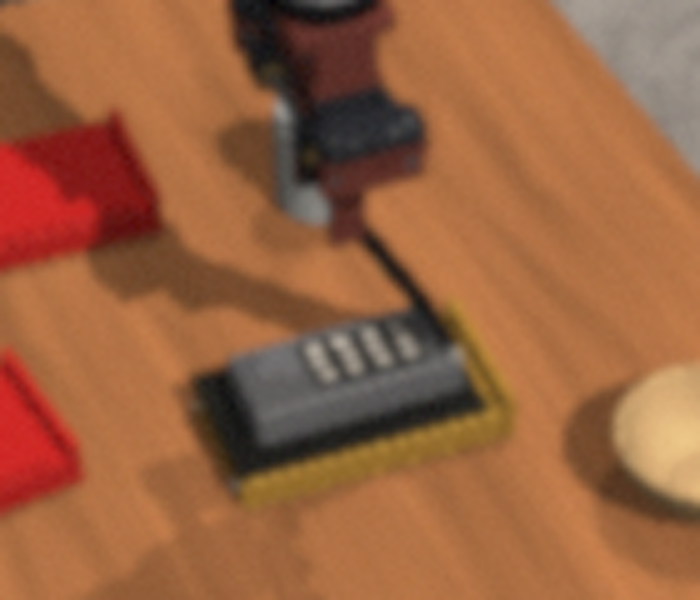

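View pics/scene11.png

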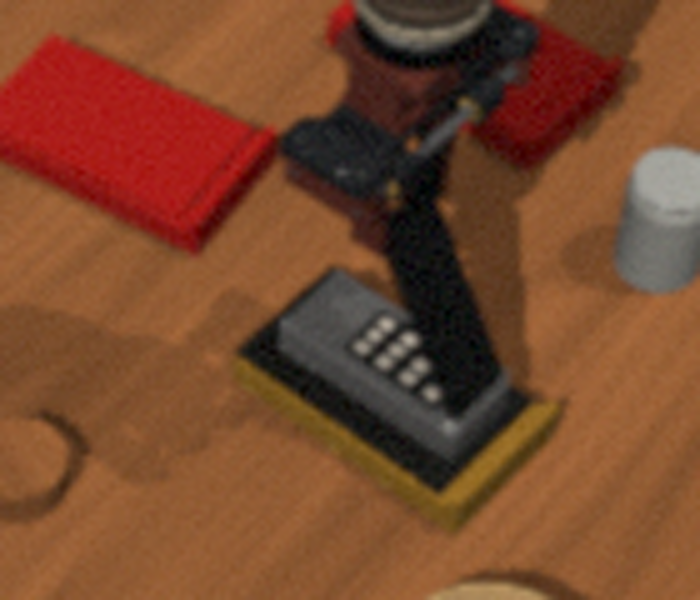

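Emit:
send_rows(rows=[0.7,0,0,0,0,0,0,0.8,0,0,0,0,0,0,1,0,0,0,0,0,0,1,0,0,0,0,0,0,1,0,0,0,0,0,0,1,0,0,0,0,0,0])

```text
time_s: 20.7
tool_pos: [0.5901, 0.1916, 0.3717]
eef_rot: [-0.0, 0.025, 1.0, 0.0]
wrist_force: [-0.8, -0.0, 0.1]
opening: 0.0881
```

Emit:
send_rows(rows=[1,0,0,-5,0,0,0,1,0,0,-15,0,0,0,1,0,0,-30,0,0,0,1,0,0,-30,0,0,0,1,0,0,-20,0,0,0,1,60,0,0,0,0,0,1,60,0,0,0,0,0,1,0,0,0,0,0,0])

```text
time_s: 21.7
tool_pos: [0.4669, 0.1979, 0.4732]
eef_rot: [-0.0, 0.024, 1.0, 0.001]
wrist_force: [1.4, -0.2, -0.1]
opening: 0.0876
```

Run:
```python
from h import *
plan([.5122,.1956,.2365],87.1)
for n in ["scene","side"]:
    d=manip.get_image(n); u,v={"scene":(310,180),"side":(256,158)}[n]
    cv2.imwrite(f"pics/{n}12.png",cv2.resize(d["frame"][v-60:v+60,u-70:u+70][:,:,::-1],None,fx=5,fy=5,interpolation=cv2.INTER_CUBIC))
d=manip.get_image("wrist"); cv2.imwrite("pics/w12.png",d["frame"][:,:,::-1])
```

```text
t 21.7 p [0.4669 0.1979 0.4732] F [ 1.4 -0.2 -0.1] open 0.0876 | turn first [ 0.1  -0.02  0.16] then shift mm [-45.4  -0.  236.7] rows 3.8566045567499905
```

View pics/side12.png

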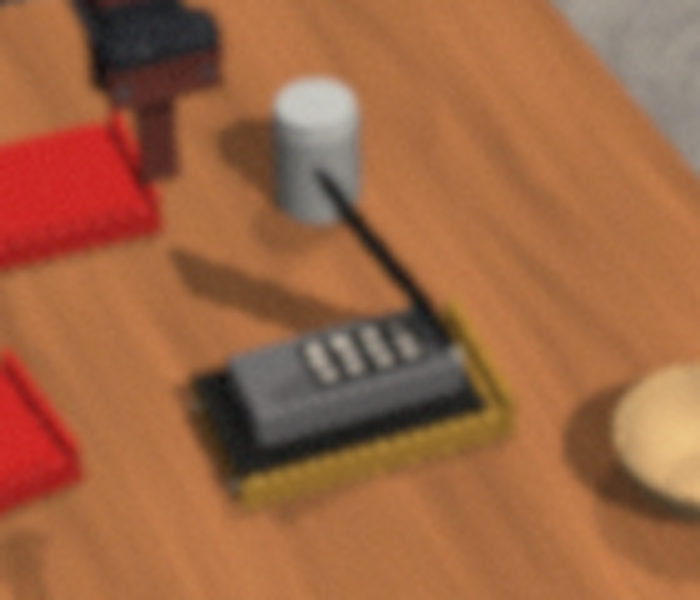

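View pics/scene12.png

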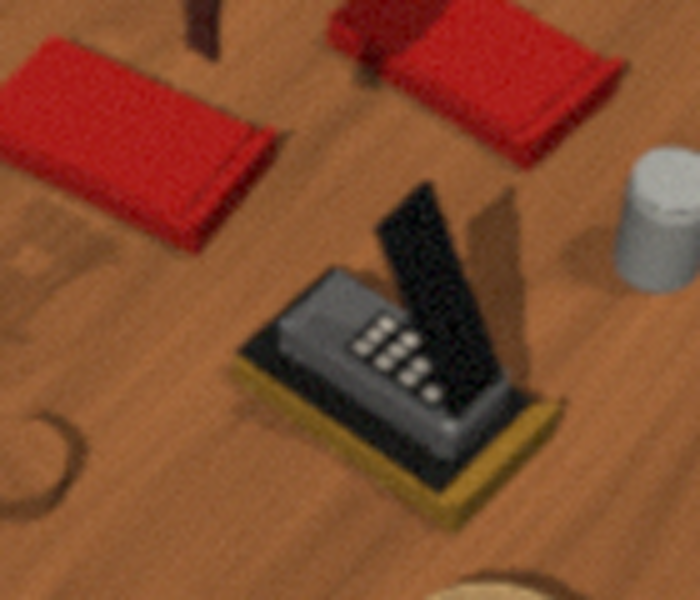

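View pics/w12.png

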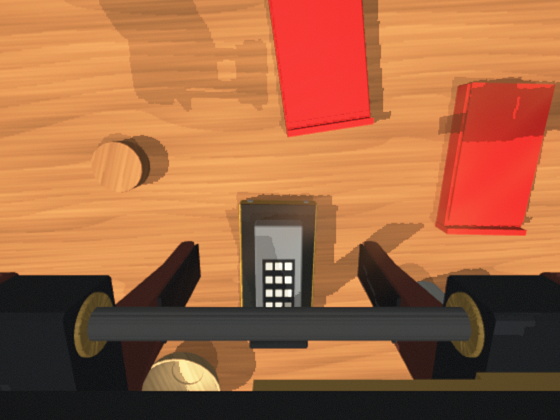

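Run:
```python
from h import *
sc=manip.get_image("scene"); sd=manip.get_image("side")
print(-np.array(sc["R"]).T@sc["t"],-np.array(sd["R"]).T@sd["t"])
S=lambda a,b:(240+a/5-.5,120+b/5-.5); D=lambda a,b:(186+a/5-.5,98+b/5-.5)
def lid(p,y,off):
    x,z=-.160,off; c,s=np.cos(p[3]),np.sin(p[3])
    return (.068+x*c+z*s,y,.064-x*s+z*c)
def W(p,m): return [*mpt(m[:2],p),m[2]]
def f(p):
    o=[]
    for d,m,uv in [(sd,(-.075,-.032,.03),D(258,447)),(sd,(.075,-.032,.03),D(474,398)),(sd,(-.075,-.032,.06),D(235,362) if 0 else D(250,412)),
        (sc,(.075,-.032,.03),S(450,462)),(sc,(-.075,.032,.06),S(337,267)),(sc,(-.075,-.032,.06),S(282,325)),
        (sc,lid(p,-.027,.002),S(378,230)),(sc,lid(p,.027,.002),S(430,182)),(sd,lid(p,0,.002),D(319,172))]:
        o.append(proj(d,np.array([W(p,m)]))[0]-uv)
    return np.ravel(o)
r=least_squares(f,[.6,.19,-.05,1.0],loss="soft_l1"); print(r.x.round(4),np.degrees(r.x[2:]),r.fun.reshape(-1,2).round(1).tolist())
# lid-only at fixed pose
for pose in [(.6003,.191,-.051)]:
    q=least_squares(lambda a:f([*pose,a[0]])[-6:],[1.]); print(np.degrees(q.x),q.fun.round(1))
print(manip.state()["time_s"])
```

```text
[ 1.17566719 -0.78195342  1.48579698] [ 0.1000486  -0.98438434  1.27134305]
[ 0.601   0.1912 -0.0696  1.0794] [-3.98962667 61.84700708] [[0.3, 0.1], [-1.4, -1.4], [1.5, 0.7], [-0.3, 0.6], [0.8, -0.3], [-0.4, -1.3], [-0.3, -0.8], [0.2, -0.7], [3.0, 3.8]]
[62.14587277] [-0.2 -0.7  0.  -0.8  3.   3.7]
21.95
```

Run:
```python
from h import *
sc=manip.get_image("scene"); sd=manip.get_image("side")
S=lambda a,b:np.array((240+a/5-.5,120+b/5-.5)); D=lambda a,b:np.array((186+a/5-.5,98+b/5-.5))
pose=(.6006,.191,-.06)
def lid(a,y,off):
    x,z=-.160,off; c,s=np.cos(a),np.sin(a)
    m=(.068+x*c+z*s,y,.064-x*s+z*c); return np.array([[*mpt(m[:2],pose),m[2]]])
for a in [54,57,60,63,66]:
    A=np.radians(a)
    print(a,"scene -y",[((proj(sc,lid(A,-.027,o))[0]+.5-(240,120))*5).round(0).tolist() for o in (-.002,.006)],"+y",[((proj(sc,lid(A,.027,o))[0]+.5-(240,120))*5).round(0).tolist() for o in (-.002,.006)],
     "side +y",[((proj(sd,lid(A,.027,o))[0]+.5-(186,98))*5).round(0).tolist() for o in (-.002,.006)],"side -y",[((proj(sd,lid(A,-.027,o))[0]+.5-(186,98))*5).round(0).tolist() for o in (-.002,.006)])
```

```text
54 scene -y [[348.0, 223.0], [356.0, 223.0]] +y [[401.0, 175.0], [410.0, 175.0]] side +y [[287.0, 191.0], [296.0, 183.0]] side -y [[316.0, 242.0], [326.0, 234.0]]
57 scene -y [[357.0, 223.0], [365.0, 224.0]] +y [[410.0, 176.0], [419.0, 176.0]] side +y [[297.0, 182.0], [307.0, 175.0]] side -y [[326.0, 234.0], [336.0, 226.0]]
60 scene -y [[366.0, 224.0], [375.0, 226.0]] +y [[419.0, 176.0], [428.0, 178.0]] side +y [[307.0, 174.0], [317.0, 167.0]] side -y [[337.0, 226.0], [347.0, 218.0]]
63 scene -y [[375.0, 226.0], [385.0, 228.0]] +y [[429.0, 178.0], [438.0, 180.0]] side +y [[318.0, 167.0], [328.0, 159.0]] side -y [[348.0, 218.0], [358.0, 211.0]]
66 scene -y [[385.0, 228.0], [394.0, 231.0]] +y [[439.0, 180.0], [448.0, 182.0]] side +y [[329.0, 159.0], [339.0, 153.0]] side -y [[359.0, 210.0], [369.0, 204.0]]
```

The screen stays up by itself. The scene view puts it at about 62°, the side view at about 61°, and the hand's arc at 60°. The meter fits at about (0.601, 0.191), within a few mm of the pad's centre. One last check of the bystanders, then I hand in.

Run:
```python
from h import *
d={n:manip.get_image(n) for n in ["scene","side"]}
for t,z,n in [("bowl",.03,"scene"),("polish",.045,"side"),("gouge",.01,"scene"),("blank",.015,"side")]:
    r=manip.outline_of(t,n)
    for q in r[:1]:
        ys,xs=np.nonzero(q["mask"]); print(t,round(q["score"],2),ray(d[n],(xs.mean(),ys.mean()),z).round(3))
s=manip.state(); print(s["time_s"],np.round(s["wrist_force"],1),np.abs(s["qd"]).max())
manip.hand_in()
```

```text
bowl 0.76 [0.787 0.037 0.03 ]
polish 0.91 [0.677 0.424 0.045]
gouge 0.72 [ 0.518 -0.398  0.01 ]
blank 0.64 [ 0.442 -0.018  0.015]
22.35 [-0.7 -0.   0.3] 0.004053741153720607
the job is handed in; nothing more can be done
```

I set the shut meter down on the middle of the pad, square to the stand with its hinged end at the ledge, and let go of it. Then I took the lip by its side edges, raised the screen to about 60° and released it. The job is handed in at 22.4 s; it reports no verdict.

- **Meter:** it fits at about (0.601, 0.191), within a few mm of the pad's centre. It is turned about 1° from the stand and lies flat.
- **Screen:** it stays up by itself. The scene view gave about 62–64°, the side view about 61° and the hand's path 60°, all within the 7° allowance.
- **Hand:** it is clear of everything, and the wrist force reads about zero.
- **Bystanders:** the bowl, gouge and disc came out within 4 mm of where they started. The can read 9 mm off, most likely because the raised screen covers part of it in the side view; the arm never went near it.
- **Disagreement:** my first joint fit of the screen left about 4 px error at the side-view tip. I had taken that tip as the middle of the lid's end when it is a corner; with that corrected the views agree.

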